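# Test the latching stop button on the carving bench

### The arm

A 6-joint arm with a two-finger parallel gripper is mounted at the origin on the work surface. World frame = base frame: x ahead of the robot, y to its left, z up, the work surface at z = 0. Lengths are in m, angles in rad, forces in N, time in s.
With the tool pointing down it reaches from about 0.275 to 0.875 m from the base axis. Payload 12.5 kg.
Tool frame: the origin (TCP) lies at the very end of the fingers, on their centre line; the grasp point (between the pads) lies 19 mm behind it; z points along the fingers, y is the line along which they close (so a half turn about z gives the same grasp; the last joint's range is limited). The gripper opens to 85 mm and grips with 20 to 120 N. Pads are 22 mm wide; open, the fingers measure 114 mm over their backs; the gripper's body (76 mm by 85 mm) begins 54 mm behind the grasp point. The pads swing forward as they close: fully open they stand 13 mm farther back than shut.
Start: joints at [-1.303, 0.351, 1.652, -0, 1.139, -0.085], TCP at [0.19, -0.516, 0.231] pointing down, gripper open.
Joint ranges: [-2.75, 2.75], [-0.79, 2.1], [0.01, 2.65], [-1.57, 4.71], [0.07, 3.14], [-2.87, 2.87]. Speed limits (rad/s): [2.22, 2.22, 2.79, 3.14, 3.14, 3.14].

### API

Orientations are given as a unit quaternion [w, x, y, z].
In Python, from station import status, eyes, hand_in gives the robot as it stands.
- The arm moves only by the tool send_rows, never from a script. Its argument "series" is a list that holds one entry, the list of rows, each a list of 7 numbers: the shift along the tool's x, y, z as a fraction of full scale, then the turn, a rotation vector about the tool's x, y, z as a fraction of full scale, then the opening, from 0 (shut) to 1 (fully open). A call has 1 to 12 rows; each row is the pose to reach, as a shift and turn from the pose commanded when the call began, along the tool's axes at that moment; what a row does not reach only later rows make up. Full scale, the value 1, is 0.4 m for a shift and 60 degrees for a turn. A row lasts 1/8 s, in which the tool goes at most 62.5 mm and 10.7 degrees, less where a joint would pass 70% of its speed; a pose out of reach is approached as far as the arm can. A call with a number of a shift or a turn outside -1 to 1 is refused whole. A call with a gripper value outside its range is refused whole. The fingers move at their own pace and stop on an object; "grip_force" is the grip in N (left out, the last holds). Time passes only in rows, so rows that repeat a pose let the fingers close. It gives the time, the measured TCP pose, the force, the opening and the grip force at its end, in the units of the state.
- status.get_obs(): the state, without advancing time (a new reading comes with each control period).
- eyes.camera(name): name is "scene" or "top" or "wrist"; returns (picture, depth): 420x560x3 uint8, red, green, blue; 420x560 float32, m along the optical axis (not along the pixel's ray), 0 where there is no reading.
- eyes.camera_params(name): a dict with "intrinsics" (3x3 intrinsics, pixels), "extrinsics" (4x4, takes a point from camera to world coordinates). Camera axes: x right, y up, looking along -z (the intrinsics and any distortion apply to the point x, -y, -z); pixel columns grow to the right and rows downward; lengths in m; the calibration is good to about 2 mm. A picture is of the moment at which its call begins: read the wrist's pose just before it. camera_params takes no time and is no camera call; for the wrist camera it gives the pose at the moment of the call.
- hand_in(): hands the job in; it is judged then, once.
The state is a dict: "time_s": time; "joint_pos": joint angles; "joint_velocities": joint speeds; "joint_efforts": joint torques, N m; "eef_pos": TCP position; "eef_rot": TCP orientation; "ft_force": force on the tool from outside, world axes, zero at the start; "torque": the same for the moment, N m; "grip_width": opening from 0.0 (shut) to 1.0 (fully open); "grasp_force": force on a finger pad.
Only numpy, scipy, OpenCV 4.12 (cv2) and the standard library are available. Lean on these libraries where they do the work, as an engineer would, in place of code of your own. Each camera call takes 0.05 s, during which the arm holds its last target. There are 200 camera calls.

### The job

Test the emergency stop on the yellow box: press the red mushroom button down until it latches and stays in, then push its raised bar round clockwise (seen from above) until the latch lets go, and leave the button fully out and turned back to rest. Only push it, gently and with the fingertips, without gripping it; leave the green start button unpressed and the mallet, rosette and gouge where they are.

Things in the scene. Friction and masses are not known exactly. Their poses are not given: they have to be found in the camera images.
- station: Yellow stop box fixed to the bench, 120 (x) x 210 (y) x 70 mm high; origin at the centre of its underside on the bench, z up. The axis of the red stop button stands upright through (0, +45 mm) and that of the green start button through (0, -60 mm) in its frame. A black collar of 48 mm diameter round the stop's stem reaches 12 mm above the box top. Small bench-clamp tabs 6 mm high stick out 15 mm at its -x and +x sides.
- stop_cap: Red mushroom head of the stop: round cap 72 mm across and 12 mm thick, with a raised straight bar across the middle of its top, 66 mm long, 14 mm wide and 20 mm tall above the cap, a white line along the bar. Origin on the button's axis at the cap's underside (97 mm above the bench when out); x runs along the bar, z up. It moves down and turns with the button. At rest the bar lies along the box's x.
- stop_top (a point): Centre of the top face of the raised bar, 32 mm above the origin of stop_cap; 129 mm above the bench when the button is out. Same axes as stop_cap: x along the bar, z up. It moves with the head.
- stop_press (a joint): How far the stop head is pressed down, m: 0 fully out, stop at 0.013. Sprung outwards: about 4 N to start, up to about 12 N on the way in. Pressed past about 0.0085 with the bar at rest it latches, and on letting go it stays in at about 0.008 until twisted; turned far enough it springs out by itself to 0.
- stop_twist (a joint): How far the stop head is turned clockwise seen from above, rad: 0 at rest, stop at 1.0. A light spring turns it back to 0 (about 0.025 to 0.09 N m). The latch lets go at about 0.6; the head rises 8 mm then, so a fingertip beside the bar needs to be more than 8 mm above the latched cap for it to rise freely. It turns back by itself when left alone.
- start (a joint): Green start button, m: 0 out, 0.006 fully in; must stay out.
- start_top (a point): Centre of the top of the green start button, 28 mm across, on the yellow box 105 mm from the stop's axis.
- mallet: Loose carver's mallet of dark wood standing upright on its head: head 72 mm across and 78 mm high, handle up to 160 mm; origin at the centre of its underside. Leave alone.
- rosette: Loose carved round rosette of pale wood, 100 mm across, 30 mm high; origin at the centre of its underside. Leave alone.
- gouge: Loose gouge with a wooden handle lying on the bench, 220 mm long along its x, handle 26 mm thick and 120 mm long, flat steel blade; origin under the middle of its length. Leave alone.
Not all that is in view belongs to the job. Of the things shaped like the station, the yellow one is meant.

How it is judged:
On the way, in this order (a step that is already met when the one before it is completed fails the run):
1. the stop button is pressed in and stays in, bar not yet turned (value of joint stop_press above 0.0065 m and value of joint stop_twist below 0.25 rad), for 0.3 s.
2. the latched button is turned clockwise while still in (value of joint stop_twist above 0.4 rad and value of joint stop_press above 0.004 m), for 0.02 s.
3. the latch has let go and the button has sprung out (value of joint stop_press below 0.002 m), for 0.2 s.
At the end, for the whole second after the job is handed in: The stop button is fully out (within 2 mm) and turned back to rest (within 0.12 rad) after being latched and twist-released, the start button is out, and the mallet, rosette and gouge lie within 20 mm of where they were, the mallet upright (value of joint stop_press below 0.002 m and value of joint stop_twist below 0.12 rad and value of joint start below 0.0015 m and distance of each of mallet, rosette, gouge from where it was at the start of the episode below 0.02 m and angle between mallet's own z axis and vertical below 0.1 rad); the robot touches nothing.
It fails at once if the start button is pressed more than 3 mm (value of joint start above 0.003 m).
It fails at once if the stop button is gripped or pushed harder than 40 N (contact force between stop_cap and the fingers above 40 N).
It fails at once if the mallet, rosette or gouge is moved more than 20 mm (distance of any of mallet, rosette, gouge from where it was at the start of the episode above 0.02 m).
It fails at once if the mallet is tipped (angle between mallet's own z axis and vertical above 0.3 rad).
It also fails if it takes over 40 s, if anything falls off the work surface, if the arm or the gripper's body presses on something with over 40 N, if the wrist force passes 120 N, or if a joint passes its speed limit or range.

## Working session

There is one attempt and no reset: what is moved stays moved. The work goes in short steps, Python scripts to look and compute and a tool call to move; the robot and the scene stay as the last step left them, time stands still between calls to the robot, and variables do not carry over. Pictures are saved under pics/ and viewed, at most 10 in all, crops included, and the job is handed in when it is done.

Besides the shell and the picture viewer there is one more tool, called as name([rows], argument=value, ...), one row to a line, values as JSON. send_rows: Moves the arm, as the interface text tells. Its arguments: {"type":"object","properties":{"series":{"type":"array","items":{"type":"array","items":{"type":"array","items":{"type":"number","minimum":-1,"maximum":1}}}},"grip_force":{"type":"number"}},"required":["series"]}

```bash
mkdir -p pics; ls; python3 - <<'E'
from station import status, eyes
import cv2,numpy as np
o=status.get_obs(); print({k:np.round(v,4) for k,v in o.items()})
ims=[]
for n in ("scene","top"):
    p,d=eyes.camera(n); np.savez(f"{n}.npz",p=p,d=d,**eyes.camera_params(n)); cv2.imwrite(f"pics/{n}0.png",p[:,:,::-1])
    c=eyes.camera_params(n); print(n,c["intrinsics"],np.round(c["extrinsics"],4),list(c))
E
```

```text
pics
{'time_s': np.float64(0.0), 'joint_pos': array([-1.3026,  0.3513,  1.6524,  0.    ,  1.1391, -0.0846]), 'joint_velocities': array([ 0.0011,  0.0008, -0.001 , -0.0014, -0.0001, -0.0008]), 'joint_efforts': array([ 0.00000e+00, -5.06100e+01, -2.91409e+01, -1.00000e-04,
        4.50000e-03,  0.00000e+00]), 'eef_pos': array([ 0.19  , -0.5158,  0.2307]), 'eef_rot': array([-6.000e-04,  9.845e-01,  1.755e-01, -0.000e+00]), 'ft_force': array([-0.8765, -0.4851, -0.4606]), 'torque': array([ 0.0422, -0.0721, -0.0247]), 'grasp_force': np.float64(0.0), 'grip_width': np.float64(1.001)}
scene [[493.00128955   0.         276.18826181]
 [  0.         493.00128955 203.68568661]
 [  0.           0.           1.        ]] [[-3.7300e-01 -7.5010e-01  5.4610e-01  1.0385e+00]
 [ 9.2780e-01 -3.0190e-01  2.1900e-01  1.9390e-01]
 [ 6.0000e-04  5.8840e-01  8.0860e-01  9.1240e-01]
 [ 0.0000e+00  0.0000e+00  0.0000e+00  1.0000e+00]] ['intrinsics', 'extrinsics']
top [[380.69314479   0.         281.04519525]
 [  0.         380.69314479 210.22689362]
 [  0.           0.           1.        ]] [[ 0.0049  0.9946 -0.1036  0.4135]
 [-0.9995  0.0017 -0.0306 -0.0494]
 [-0.0302  0.1037  0.9941  0.9485]
 [ 0.      0.      0.      1.    ]] ['intrinsics', 'extrinsics']
```

View pics/top0.png

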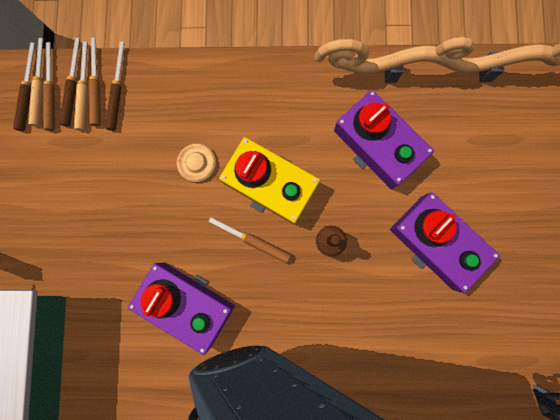

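View pics/scene0.png

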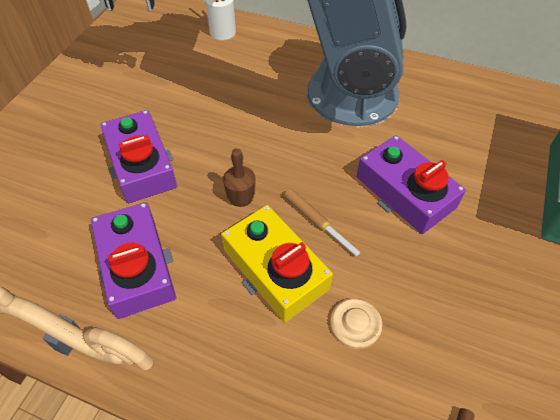

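The top view shows one yellow box (cap at 252,168; green at 291,190) and three purple ones (caps at 375,120, 438,227 and 158,300). Only the yellow box fits the description. I'll measure it and confirm with a crop.

```bash
cat > h.py <<'E'
import numpy as np,cv2
def ray(K,T,u,v,z):
    d=T[:3,:3]@np.array([(u-K[0,2])/K[0,0],-(v-K[1,2])/K[1,1],-1]); o=T[:3,3]
    return o+d*(z-o[2])/d[2]
def proj(K,T,P):
    c=T[:3,:3].T@(np.asarray(P)-T[:3,3]); return K[0,2]+K[0,0]*c[0]/-c[2], K[1,2]-K[1,1]*c[1]/-c[2]
def near(mask,u,v,r):
    m=np.zeros_like(mask);cv2.circle(m,(int(u),int(v)),int(r),255,-1);return mask&m
def cen(m):
    q=np.argwhere(m>0)[:,::-1].astype(float);return q.mean(0),len(q),q
E
python3 - <<'E'
from h import *
for n,c0,g0,r in (("top",(252,168),(291,190),20),("scene",(291,258),(257,229),28)):
    z=np.load(n+".npz");p,K,T=z["p"],z["intrinsics"],z["extrinsics"]
    h=cv2.cvtColor(p,cv2.COLOR_RGB2HSV)
    w=near(cv2.inRange(h,(0,0,150),(180,110,255)),*c0,r); c,k,q=cen(w)
    P=np.array([ray(K,T,*x,.129) for x in q]); m=P.mean(0); e=np.linalg.svd((P-m)[:,:2])[2][0]
    s=(P-m)[:,:2]@e
    print(n,"line",c,k,m,"len",np.ptp(s),"ang",np.degrees(np.arctan2(e[1],e[0]))%180)
    red=near(cv2.inRange(h,(0,150,60),(8,255,255))|cv2.inRange(h,(172,150,60),(180,255,255)),*c0,r+12);c,k,_=cen(red); print(" red@.115",ray(K,T,*c,.112))
    g=near(cv2.inRange(h,(50,100,40),(85,255,255)),*g0,14);c,k,_=cen(g); G=ray(K,T,*c,.08); print(" green",c,k,G,"dist",np.linalg.norm((G-m)[:2]),"dir",np.degrees(np.arctan2(*(m-G)[1::-1])))
    y=cv2.inRange(h,(24,150,80),(34,255,255)); cs=max(cv2.findContours(y,0,2)[0],key=cv2.contourArea)
    b=cv2.minAreaRect(cs); print(" box",[np.round(ray(K,T,*x,.07)[:2],3) for x in cv2.boxPoints(b)])
    d=z["d"]; print(" depth line z:",[round(float((T@np.r_[np.array([(x[0]-K[0,2])/K[0,0],-(x[1]-K[1,2])/K[1,1],-1])*d[int(x[1]),int(x[0])],1])[2]),3) for x in q[::25]])
z=np.load("top.npz");cv2.imwrite("pics/crop.png",cv2.resize(z["p"][120:240,170:370,::-1],None,fx=4,fy=4,interpolation=2)[:600])
for nm,u,v,zz in (("rosette",196,163,.03),("mallethead",332,241,.12),("gougeA",210,219,.01),("gougeB",292,260,.013)): print(nm,ray(z["intrinsics"],z["extrinsics"],u,v,zz))
E
```

```text
top line [249.36956522 163.43478261] 46 [0.60223397 0.04597796 0.129     ] len 0.04480581430817194 ang 149.8489702396468
 red@.115 [0.59925207 0.04432471 0.112     ]
 green [290.68421053 190.        ] 133 [ 0.55092227 -0.04470406  0.08      ] dist 0.1041927013743355 dir 60.49699215588466
 box [array([0.577, 0.127]), array([0.683, 0.069]), array([ 0.579, -0.11 ]), array([ 0.476, -0.052])]
 depth line z: [0.128, 0.129]
scene line [290.57575758 252.10606061] 66 [0.60143779 0.04716844 0.129     ] len 0.04628081306877973 ang 149.49044642242913
 red@.115 [0.60914121 0.04951732 0.112     ]
 green [256.68862275 227.41916168] 167 [ 0.54598019 -0.04599134  0.08      ] dist 0.10841720581658174 dir 59.23485341044311
 box [array([ 0.596, -0.116]), array([ 0.455, -0.06 ]), array([0.593, 0.143]), array([0.711, 0.081])]
 depth line z: [0.13, 0.131, 0.131]
rosette [0.62639667 0.19005157 0.03      ]
mallethead [ 0.4331231  -0.13446585  0.12      ]
gougeA [0.48904442 0.15617466 0.01      ]
gougeB [ 0.38910168 -0.04793227  0.013     ]
```

View pics/crop.png

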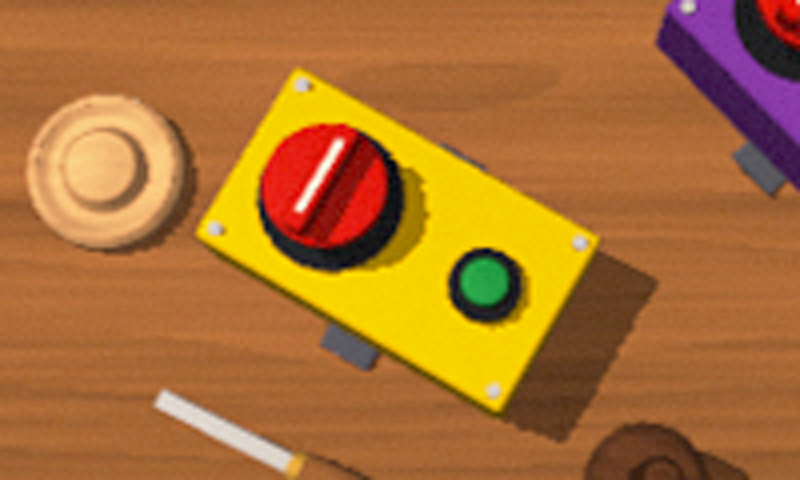

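The crop confirms it: a yellow box with a red cap whose bar lies across the box, and a green button at lower right. The axis is at about (0.602, 0.0465) with the bar at -30.3°, and both views agree to 1.5 mm. The heights and the 105 mm button spacing also check. I'll shut the fingers and go above it, with tool x at 149.7°.

send_rows([
  [[0.725, -0.48, -0.08, 0, 0, -0.95, 0], [0.725, -0.48, -0.08, 0, 0, -0.95, 0], [0.725, -0.48, -0.08, 0, 0, -0.95, 0], [0.725, -0.48, -0.08, 0, 0, -0.95, 0], [0.725, -0.48, -0.08, 0, 0, -0.95, 0], [0.725, -0.48, -0.08, 0, 0, -0.95, 0], [0.725, -0.48, -0.08, 0, 0, -0.95, 0], [0.725, -0.48, -0.08, 0, 0, -0.95, 0], [0.725, -0.48, -0.08, 0, 0, -0.95, 0]],
])

```text
time_s: 1.23
eef_pos: [0.3953, -0.2364, 0.2631]
eef_rot: [-0.0, 0.782, 0.623, -0.0]
ft_force: [0.5, -0.2, 0.1]
grip_width: -0.002
grasp_force: 0.0
```

```bash
cat >> h.py <<'E'
from scipy.spatial.transform import Rotation as R
def goto(o,pos,yaw):
    """fractions to reach pos with tool down and tool-x at yaw (deg)"""
    A=R.from_quat(np.roll(o["eef_rot"],-1)); B=R.from_euler("z",yaw,degrees=True)*R.from_euler("x",180,degrees=True)
    return np.round(np.r_[A.inv().apply(np.array(pos)-o["eef_pos"])/.4, (A.inv()*B).as_rotvec(degrees=True)/60],4)
E
python3 -c "
from h import *
from station import status
o=status.get_obs();print(o['time_s'],o['eef_pos'],o['joint_pos'],o['grip_width']);print(goto(o,[.602,.0465,.2],149.7))"
```

```text
1.225 [ 0.39530553 -0.23643669  0.26308252] [-6.40101190e-01  1.51261513e-01  1.83113282e+00 -9.81334436e-05
  1.15963231e+00 -4.15149942e-01] -0.0015489531449102297
[ 8.0480e-01  3.4600e-01  1.5760e-01 -3.0000e-04 -3.0000e-04 -1.2098e+00]
```

send_rows([
  [[0.805, 0.346, 0.1, 0, 0, -1, 0], [0.805, 0.346, 0.1, 0, 0, -1, 0], [0.805, 0.346, 0.1, 0, 0, -1, 0], [0.805, 0.346, 0.1, 0, 0, -1, 0], [0.805, 0.346, 0.1, 0, 0, -1, 0], [0.805, 0.346, 0.1, 0, 0, -1, 0], [0.805, 0.346, 0.1, 0, 0, -1, 0], [0.805, 0.346, 0.1, 0, 0, -1, 0], [0.805, 0.346, 0.1, 0, 0, -1, 0]],
])

```text
time_s: 2.35
eef_pos: [0.6018, 0.0464, 0.2235]
eef_rot: [0.0, 0.366, 0.931, -0.0]
ft_force: [0.0, 0.3, -0.2]
grip_width: -0.003
grasp_force: 0.0
```

send_rows([
  [[0, 0, 0, 0, 0, -0.21, 0], [0, 0, 0, 0, 0, -0.21, 0], [0, 0, 0, 0, 0, -0.21, 0]],
])

```text
time_s: 2.72
eef_pos: [0.602, 0.0472, 0.2235]
eef_rot: [0.0, 0.262, 0.965, 0.0]
ft_force: [0.3, 0.3, -0.1]
grip_width: 0.001
grasp_force: 0.0
```

```bash
python3 -c "
from h import *
from station import status,eyes
o=status.get_obs();print(o['time_s'],o['eef_pos'],o['joint_pos'],o['ft_force']);print(goto(o,[.602,.0465,.132],149.7))
c=eyes.camera_params('wrist');p,d=eyes.camera('wrist');np.savez('wrist.npz',p=p,d=d,**c);cv2.imwrite('pics/w0.png',p[:,:,::-1]);print(c['extrinsics'])
K,T=c['intrinsics'],c['extrinsics'];print(proj(K,T,[.602,.0465,.129]),proj(K,T,o['eef_pos']))"
```

```text
2.725 [0.6019853  0.04719398 0.22348642] [ 1.15432689e-03  4.55870038e-01  1.51460407e+00 -3.83422054e-06
  1.17092804e+00 -1.03904774e+00] [ 0.29342047  0.34912745 -0.12847407]
[-9.000e-04 -1.500e-03  2.287e-01  1.000e-04  2.000e-04 -1.700e-03]
[[ 5.06111755e-01 -8.24896489e-01 -2.51786961e-01  5.37944433e-01]
 [ 8.62467874e-01  4.84145558e-01  1.47486423e-01  8.54947023e-02]
 [ 2.40506413e-04 -2.91802777e-01  9.56478479e-01  3.65194049e-01]
 [ 0.00000000e+00  0.00000000e+00  0.00000000e+00  1.00000000e+00]]
(np.float64(275.96410672741223), np.float64(215.33274023644253)) (np.float64(276.2742013179354), np.float64(273.5749277555186))
```

View pics/w0.png

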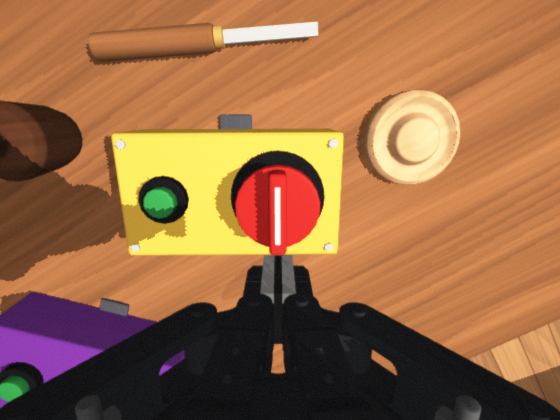

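The bar is centred at (278,215), against a prediction of (276,215), so the position is confirmed. Now I'll press down gently.

send_rows([
  [[0, 0, 0.1, 0, 0, 0, 0], [0, 0, 0.19, 0, 0, 0, 0], [0, 0, 0.22, 0, 0, 0, 0], [0, 0, 0.23, 0, 0, 0, 0], [0, 0, 0.236, 0, 0, 0, 0], [0, 0, 0.242, 0, 0, 0, 0], [0, 0, 0.248, 0, 0, 0, 0], [0, 0, 0.252, 0, 0, 0, 0], [0, 0, 0.256, 0, 0, 0, 0], [0, 0, 0.256, 0, 0, 0, 0]],
])

```text
time_s: 4.03
eef_pos: [0.6028, 0.0476, 0.1219]
eef_rot: [0.001, 0.26, 0.965, 0.0]
ft_force: [1.0, -0.6, 4.7]
grip_width: 0.004
grasp_force: 2.4
```

send_rows([
  [[0, 0, 0.004, 0, 0, 0, 0], [0, 0, 0.006, 0, 0, 0, 0], [0, 0, 0.006, 0, 0, 0, 0]],
])

```text
time_s: 4.4
eef_pos: [0.6028, 0.0477, 0.1194]
eef_rot: [0.001, 0.26, 0.965, 0.0]
ft_force: [-0.3, -0.1, 6.9]
grip_width: -0.0
grasp_force: 3.3
```

send_rows([
  [[0, 0, 0.004, 0, 0, 0, 0], [0, 0, 0.005, 0, 0, 0, 0], [0, 0, 0.005, 0, 0, 0, 0]],
])

```text
time_s: 4.78
eef_pos: [0.6028, 0.0477, 0.1175]
eef_rot: [0.001, 0.26, 0.966, 0.0]
ft_force: [0.2, -0.1, 7.7]
grip_width: 0.001
grasp_force: 3.7
```

send_rows([
  [[0, 0, 0.004, 0, 0, 0, 0], [0, 0, 0.007, 0, 0, 0, 0], [0, 0, 0.007, 0, 0, 0, 0]],
])

```text
time_s: 5.15
eef_pos: [0.603, 0.0477, 0.1159]
eef_rot: [0.001, 0.26, 0.965, 0.0]
ft_force: [-4.2, 1.2, 17.6]
grip_width: 0.002
grasp_force: 9.0
```

```bash
python3 -c "
from h import *
from station import status,eyes
o=status.get_obs();print(o['time_s'],o['eef_pos'],o['ft_force'])
c=eyes.camera_params('wrist');p,d=eyes.camera('wrist');K,T=c['intrinsics'],c['extrinsics']
h=cv2.cvtColor(p,cv2.COLOR_RGB2HSV);m=cv2.inRange(h,(0,150,60),(8,255,255))|cv2.inRange(h,(172,150,60),(180,255,255))
q=np.argwhere((m>0)&(d>0));u,v=q[:,1],q[:,0];D=d[v,u]
P=np.c_[(u-K[0,2])/K[0,0]*D,-(v-K[1,2])/K[1,1]*D,-D]@T[:3,:3].T+T[:3,3]
print(np.histogram(P[:,2],bins=np.arange(.06,.14,.002)))
np.savez('w1.npz',p=p,d=d);cv2.imwrite('pics/w1.png',p[:,:,::-1])
w=np.load('wrist.npz');p,d,K,T=w['p'],w['d'],w['intrinsics'],w['extrinsics'];h=cv2.cvtColor(p,cv2.COLOR_RGB2HSV);m=cv2.inRange(h,(0,150,60),(8,255,255))
q=np.argwhere((m>0)&(d>0));u,v=q[:,1],q[:,0];D=d[v,u]
P=np.c_[(u-K[0,2])/K[0,0]*D,-(v-K[1,2])/K[1,1]*D,-D]@T[:3,:3].T+T[:3,3]
print(np.histogram(P[:,2],bins=np.arange(.06,.14,.002))[0])
"
```

```text
5.15 [0.60296555 0.04768951 0.11585654] [-4.19254272  1.1595577  17.61537552]
(array([   0,    0,    0,    0,    9,   49,    0,    0,    0,    0,    0,
          0,    0,   35,   73,  176,  792, 6006,  309,   26,   23,   32,
         33,   27,   31,   68,  291,  786,   33,    6,    2,   14,    1,
          4,    3,    3,    4,    2,    4,    1]), array([0.06 , 0.062, 0.064, 0.066, 0.068, 0.07 , 0.072, 0.074, 0.076,
       0.078, 0.08 , 0.082, 0.084, 0.086, 0.088, 0.09 , 0.092, 0.094,
       0.096, 0.098, 0.1  , 0.102, 0.104, 0.106, 0.108, 0.11 , 0.112,
       0.114, 0.116, 0.118, 0.12 , 0.122, 0.124, 0.126, 0.128, 0.13 ,
       0.132, 0.134, 0.136, 0.138, 0.14 ]))
[   2    1    0    3   12   28    4    3    6    7    3    0    0    0
    0    0    0    0    0    2   19   34  125 1963 1950   13    7    5
   13    2   12    6  105  616  343    1    0    0    0    0]
```

It bottomed out at 13 mm of travel (17.6 N), well past the latch point. Now I'll lift off, move beside the bar and check that it stayed in.

send_rows([
  [[0, 0, -0.01, 0, 0, 0, 0], [0, 0, -0.04, 0, 0, 0, 0], [0, 0, -0.06, 0, 0, 0, 0], [0.055, -0.075, -0.06, 0, 0, 0, 0], [0.055, -0.075, -0.06, 0, 0, 0, 0], [0.055, -0.075, -0.06, 0, 0, 0, 0]],
])

```text
time_s: 5.95
eef_pos: [0.5684, 0.0329, 0.138]
eef_rot: [0.0, 0.26, 0.965, 0.0]
ft_force: [0.6, -0.5, -0.4]
grip_width: -0.001
grasp_force: 0.0
```

```bash
cat >> h.py <<'E'
def red():
    from station import status,eyes
    o=status.get_obs();print(o['time_s'],o['eef_pos'],o['ft_force'])
    c=eyes.camera_params('wrist');p,d=eyes.camera('wrist');K,T=c['intrinsics'],c['extrinsics']
    h=cv2.cvtColor(p,cv2.COLOR_RGB2HSV);m=cv2.inRange(h,(0,150,60),(8,255,255))|cv2.inRange(h,(172,150,60),(180,255,255))
    q=np.argwhere((m>0)&(d>0));u,v=q[:,1],q[:,0];D=d[v,u]
    P=np.c_[(u-K[0,2])/K[0,0]*D,-(v-K[1,2])/K[1,1]*D,-D]@T[:3,:3].T+T[:3,3]
    P=P[np.hypot(P[:,0]-.602,P[:,1]-.047)<.04]
    hi,e=np.histogram(P[:,2],bins=np.arange(.08,.14,.002))
    print({round(a,3):int(n) for a,n in zip(e,hi) if n>60})
    top=P[P[:,2]>P[:,2].mean()+.012][:,:2];S=np.linalg.svd(top-top.mean(0),full_matrices=False)[2][0]
    print('bar yaw',np.degrees(np.arctan2(S[1],S[0]))%180,top.mean(0))
    return o,p
E
python3 -c "
from h import *
o,p=red();cv2.imwrite('pics/w2.png',p[:,:,::-1])
u=np.array([.863,-.505,0]);v=np.array([.505,.863,0])
print(goto(o,np.array([.602,.0468,.1125])-.022*u-.030*v,149.7))"
```

```text
5.95 [0.56843517 0.032856   0.13801662] [ 0.6420706  -0.52833978 -0.39800381]
{np.float64(0.092): 71, np.float64(0.094): 103, np.float64(0.096): 226, np.float64(0.098): 1561, np.float64(0.1): 2155, np.float64(0.112): 66, np.float64(0.116): 140, np.float64(0.118): 624, np.float64(0.12): 549}
bar yaw 153.62428712292655 [0.58863893 0.05415121]
[ 0.0002 -0.0026  0.0638  0.0004  0.0005  0.0018]
```

View pics/w2.png

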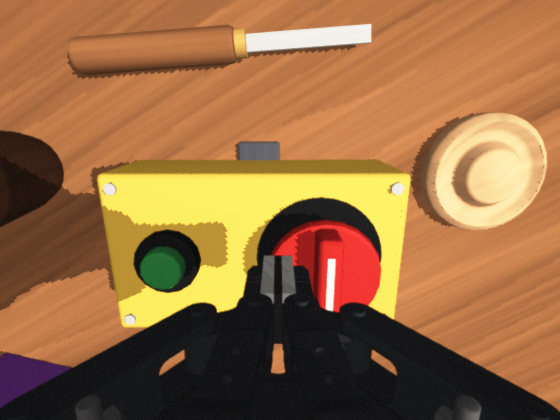

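It is latched: cap top at about 0.100 (was 0.108), bar top at 0.120 and bar not turned. The finger at (277,275) stands clear to the left of the bar at (330,275). I'll lower it and ease up to the bar.

send_rows([
  [[0, 0, 0.04, 0, 0, 0, 0], [0, 0, 0.064, 0, 0, 0, 0], [0, 0, 0.064, 0, 0, 0, 0], [0, 0.01, 0.064, 0, 0, 0, 0], [0, 0.015, 0.064, 0, 0, 0, 0], [0, 0.02, 0.064, 0, 0, 0, 0], [0, 0.02, 0.064, 0, 0, 0, 0]],
])

```text
time_s: 6.88
eef_pos: [0.5721, 0.0398, 0.1122]
eef_rot: [0.0, 0.26, 0.966, 0.0]
ft_force: [-0.1, -0.2, -0.7]
grip_width: 0.003
grasp_force: 0.0
```

```bash
python3 -c "
from h import *
o,p=red()
u=np.array([.863,-.505,0]);v=np.array([.505,.863,0]);r=o['eef_pos']-[.602,.0468,0]
p0=np.array([-r@u,r@v]);print('p0',p0)
for th in (10,20,30,40,50,55):
    a=np.radians(th);M=np.array([[np.cos(a),-np.sin(a)],[np.sin(a),np.cos(a)]]);p1=p0*[1,1]
    print(th,np.round((M@p1-p0)/.4,3),round(th/60,3))
"
```

```text
6.875 [0.57209117 0.03984511 0.11223309] [-0.11382155 -0.18271725 -0.6647931 ]
{np.float64(0.092): 103, np.float64(0.094): 138, np.float64(0.096): 236, np.float64(0.098): 1207, np.float64(0.1): 1545, np.float64(0.114): 69, np.float64(0.116): 86, np.float64(0.118): 447, np.float64(0.12): 437}
bar yaw 160.67128815088577 [0.58186815 0.05987144]
p0 [ 0.0222991  -0.02110603]
10 [0.008 0.01 ] 0.167
20 [0.015 0.022] 0.333
30 [0.019 0.035] 0.5
40 [0.021 0.048] 0.667
50 [0.021 0.062] 0.833
55 [0.019 0.068] 0.917
```

send_rows([
  [[0.004, 0.005, 0, 0, 0, 0.08, 0], [0.008, 0.01, 0, 0, 0, 0.167, 0], [0.012, 0.016, 0, 0, 0, 0.25, 0], [0.015, 0.022, 0, 0, 0, 0.333, 0], [0.017, 0.028, 0, 0, 0, 0.416, 0], [0.019, 0.035, 0, 0, 0, 0.5, 0], [0.019, 0.035, 0, 0, 0, 0.5, 0]],
])

```text
time_s: 7.8
eef_pos: [0.5724, 0.0555, 0.1122]
eef_rot: [0.0, 0.501, 0.865, -0.0]
ft_force: [-0.6, -2.6, 1.7]
grip_width: 0.001
grasp_force: 1.0
```

```bash
python3 -c "
from h import *
o,p=red();cv2.imwrite('pics/w3.png',p[:,:,::-1])
x=R.from_quat(np.roll(o['eef_rot'],-1)).as_matrix()
r=o['eef_pos']-[.602,.0468,0]
p0=np.array([r@x[:,0],r@x[:,1]]);print('p0',p0)
for th in (5,10,15,20,25,30):
    a=np.radians(th);M=np.array([[np.cos(a),-np.sin(a)],[np.sin(a),np.cos(a)]])
    print(th,np.round((M@p0-p0)/.4,3),round(th/60,3))
"
```

```text
7.8 [0.57241466 0.05546722 0.11216547] [-0.60888497 -2.57771479  1.67625586]
{np.float64(0.092): 101, np.float64(0.094): 121, np.float64(0.096): 236, np.float64(0.098): 1106, np.float64(0.1): 1866, np.float64(0.116): 99, np.float64(0.118): 392, np.float64(0.12): 440}
bar yaw 137.04867969784468 [0.58996945 0.06805118]
p0 [ 0.02222212 -0.02137019]
5 [0.004 0.005] 0.083
10 [0.008 0.01 ] 0.167
15 [0.012 0.016] 0.25
20 [0.015 0.022] 0.333
25 [0.017 0.028] 0.417
30 [0.019 0.035] 0.5
```

View pics/w3.png

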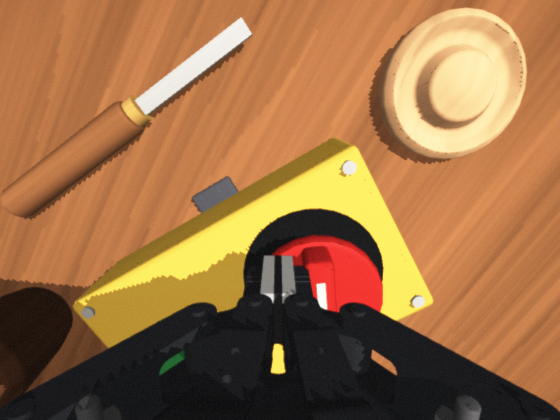

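The finger touches the bar (2.6 N). The bar is turned by roughly 24° and still in, with the cap top near 0.100. I'll continue the arc.

send_rows([
  [[0.002, 0.003, 0, 0, 0, 0.042, 0], [0.004, 0.005, 0, 0, 0, 0.083, 0], [0.006, 0.008, 0, 0, 0, 0.125, 0], [0.008, 0.01, 0, 0, 0, 0.167, 0], [0.01, 0.013, 0, 0, 0, 0.21, 0], [0.012, 0.016, 0, 0, 0, 0.25, 0], [0.012, 0.016, 0, 0, 0, 0.25, 0]],
])

```text
time_s: 8.72
eef_pos: [0.5754, 0.063, 0.1121]
eef_rot: [-0.0, 0.609, 0.793, -0.0]
ft_force: [-2.7, -0.0, 1.0]
grip_width: 0.001
grasp_force: 1.1
```

```bash
python3 -c "
from h import *
o,p=red()"
```

```text
8.725 [0.57540385 0.06295055 0.11206048] [-2.69709376 -0.03328816  1.01581319]
{np.float64(0.1): 119, np.float64(0.102): 141, np.float64(0.104): 243, np.float64(0.106): 1462, np.float64(0.108): 1240, np.float64(0.118): 62, np.float64(0.12): 61, np.float64(0.122): 62, np.float64(0.124): 102, np.float64(0.126): 533, np.float64(0.128): 329}
bar yaw 99.29211725324177 [0.59522197 0.07174919]
```

It released: the cap is back at 0.108 and the bar top at 0.128. I'll back off along the arc so the bar follows, then lift.

send_rows([
  [[-0.004, -0.012, 0, 0, 0, -0.08, 0], [-0.013, -0.018, 0, 0, 0, -0.167, 0], [-0.019, -0.023, 0, 0, 0, -0.25, 0], [-0.026, -0.028, 0, 0, 0, -0.333, 0], [-0.05, -0.038, 0, 0, 0, -0.54, 0], [-0.075, -0.045, 0, 0, 0, -0.75, 0], [-0.075, -0.045, -0.03, 0, 0, -0.75, 0], [-0.075, -0.045, -0.1, 0, 0, -0.75, 0], [-0.075, -0.045, -0.25, 0, 0, -0.75, 0], [-0.075, -0.045, -0.25, 0, 0, -0.75, 0], [-0.075, -0.045, -0.25, 0, 0, -0.75, 0]],
])

```text
time_s: 10.15
eef_pos: [0.5657, 0.0294, 0.2117]
eef_rot: [0.0, 0.26, 0.966, 0.0]
ft_force: [-0.4, -0.4, -0.7]
grip_width: -0.001
grasp_force: 0.0
```

```bash
python3 -c "
from h import *
o,p=red();cv2.imwrite('pics/w4.png',p[:,:,::-1])"
```

```text
10.15 [0.56574731 0.02938145 0.21172225] [-0.36100766 -0.44181099 -0.74017657]
{np.float64(0.104): 147, np.float64(0.106): 1794, np.float64(0.108): 1791, np.float64(0.124): 114, np.float64(0.126): 603, np.float64(0.128): 372}
bar yaw 150.32843606657235 [0.59997819 0.04768214]
```

View pics/w4.png

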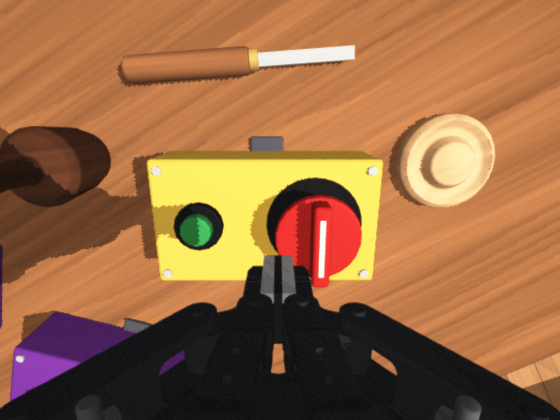

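The bar (320,243) is back along the box's x at 150.3°. The cap is fully out, the green button (199,230) is out, the loose things are undisturbed and the arm is clear.

```bash
python3 -c "
from station import hand_in
print(hand_in())"
```

```text
the job is handed in; nothing more can be done
None
```

The yellow box's stop button was pressed until it latched, then twisted clockwise until it released. It ended fully out with its bar back at rest, nothing else was disturbed, and the job is handed in (no verdict came back).

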